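# Release the sprung mass drawer and put the small weight on the balance

### The arm

A 6-joint arm with a two-finger parallel gripper is mounted at the origin on a cart in front of the work surface, level with it; the furniture and walls round the work are solid. World frame = base frame: x ahead of the robot, y to its left, z up, the work surface at z = 0. Lengths are in mm, angles in degrees, forces in N, time in s.
With the tool pointing down it reaches from about 350 to 850 mm from the base axis. Payload 8.1 kg.
Tool frame: the origin (TCP) lies midway between the tips of the shut fingers; the grasp point (between the pads) lies 19 mm behind it; x points along the fingers, y is the direction in which the jaws open and shut, and the axes are right-handed (so a half turn about x gives the same grasp; the last joint's range is limited). The gripper opens to 85 mm and grips with 20 to 120 N. Pads are 22 mm wide; open, the fingers measure 114 mm over their backs; the gripper's body (76 mm by 85 mm) begins 54 mm behind the grasp point. The pads swing forward as they close: fully open they stand 13 mm farther back than shut.
Start: joints at [67.93, 7.471, 85.268, -0, 87.261, -4.893], TCP at [177.176, 573.249, 231.292] pointing down, gripper open.
Joint ranges: [-169.43, 169.43], [-51.17, 129.36], [1.28, 143.12], [-76.62, 256.62], [0, 156.53], [-152.29, 152.29]. Speed limits (degrees/s): [136.94, 136.94, 159.86, 180, 180, 180].

### API

Orientations are given as [roll, pitch, yaw] about the fixed x, y, z axes, in that order (R = Rz(yaw) Ry(pitch) Rx(roll)).
In Python, from bench import sense, snapshot, hand_in gives the robot as it stands.
- The arm moves only by the tool drive_tool, never from a script. Its argument "deltas" is a list of rows, each a list of 7 numbers: the closure in counts, from 0 (fully open) to 255 (shut), then the shift along the tool's x, y, z in m, then the turn, a rotation vector about the tool's x, y, z in rad. A call has exactly 10 rows; each row is the pose to reach, as a shift and turn from the pose commanded when the call began, along the tool's axes at that moment; what a row does not reach only later rows make up. A row lasts 1/12 s, in which the tool goes at most 41.7 mm and 7.16 degrees, less where a joint would pass 70% of its speed; a pose out of reach is approached as far as the arm can. A call with a gripper value outside its range is refused whole. The fingers move at their own pace and stop on an object; "squeeze" is the grip in N (left out, the last holds). Time passes only in rows, so rows that repeat a pose let the fingers close, or fill a call up. It gives the time, the measured TCP pose, the force and the opening at its end, in the units of the state.
- sense(): the state, without advancing time (a new reading comes with each control period).
- snapshot(name): name is "scene" or "top" or "wrist"; returns a dict with "frame" (480x640x3 uint8, blue, green, red), "fx", "fy", "cx", "cy" (pixels), "k1" (the pictures are not rectified: a ray, as slopes to the right and down, at radius r is drawn at 1 + k1 r^2 times it, then the intrinsics apply), "rvec" (rotation vector, rad) and "tvec" (3), from world to camera coordinates, as OpenCV has them. Camera axes: x right, y down, z forward; pixel columns grow to the right and rows downward; lengths in mm; the calibration is good to about 2 mm. A picture is of the moment at which its call begins. There is no depth.
- hand_in(): hands the job in, once; it reports no verdict.
The state is a dict: "time": time; "joint_pos": joint angles; "qd": joint speeds; "joint_efforts": joint torques, N m; "tool_pos": TCP position; "tcp_rot": TCP orientation; "ft_force": force on the tool from outside, world axes, zero at the start; "wrist_torque": the same for the moment, N m; "finger_gap": finger opening in mm.
Only numpy, scipy, OpenCV 4.12 (cv2) and the standard library are available. Lean on these libraries where they do the work, as an engineer would, in place of code of your own. Each camera call takes 0.05 s, during which the arm holds its last target.

### The job

Press the release button on top of the grey mass box gently, never with more than 20 N, until the catch lets go, and let the drawer spring fully open by itself without touching it. Then take the smaller of the two weights out of the drawer and set it down gently, upright, in the middle of the balance pan. Leave the larger weight in the open drawer and the hex key and the timer where they are.

Things in the scene. Friction and masses are not known exactly. Their poses are not given: they have to be found in the camera images.
- mass_box: grey steel box, 150 wide (y) x 126 deep (x) x 62 mm high, fixed to the worktop; origin at the centre of its underside (closed front face at x = -66 mm), x to its rear, z up; its drawer faces its -x side. Its release button: a flat round steel plunger, 22 mm across, pressed straight down. The box and button are damaged by more than 20 N
- button_collar (a point): on the button's axis, level with the top of the fixed collar (34 mm) round it, 66 mm above the worktop. The button stands 8 to 24 mm proud of this point: set differently on each box, NOT measured, so feel for it. From its rest it takes 2.5 N to start and 0.9 N more per mm; the catch lets go after 4 mm (5 to 6 N), a hard stop comes at 5.5 mm (7.5 N). Once released it need not be held
- mass_drawer (a joint): drawer opening in m along the box's -x: 0 shut and latched, 0.085 fully open. Once released a damped spring drives it out within a second or so; nothing may touch it until it is open. Flat deck, top 14 mm above the worktop, side lips 3 mm high; front panel 10 mm thick, its top 60 mm up. Open, the deck shows for 75 mm between panel and box
- small_weight: smaller turned grey metal weight, 36 mm diameter, 34 high, 0.12 kg; origin at the centre of its underside, z up. A cylinder up to 16 mm, then it narrows: grip it low across the 36 mm, fingertips about 4 mm above the deck, closing along the box's y (25 mm free each side). Stands on the deck 38 mm left or right of the box's middle, the larger weight on the other side; rides out with the drawer
- large_weight: the larger turned grey metal weight, 48 mm diameter, 40 mm high, 0.325 kg, on the other half of the drawer deck; origin at the centre of its underside
- balance: white bench balance, 150 deep (x) x 130 wide (y) x 50 mm high with its pan, fixed to the worktop; origin at the centre of its underside. It and the box stand one to the left and one to the right of the drop tower, either way round
- pan_centre (a point): centre of the top face of the balance's round steel pan, 92 mm diameter, flat, 50 mm above the worktop; the pan gives about 0.5 mm per N, 5 mm at most, and is damaged above 20 N
- hex_key: bent hex key, 92 x 30 x 4 mm, lying loose on the rear half of the box top; origin at its centre
- timer: small flat bench timer, 62 x 62 x 19 mm, lying loose on the worktop in front of the drop tower; origin at the centre of its underside
- drop_tower: fixed tester, 0.78 m tall, that stands between box and balance: 250 deep (x) x 170 mm wide (y) about x = 0.68, y = -0.04 m, so its front is at x = 0.555 m; carry things past in front of it, with the tool at x about 0.44 m

How it is judged:
By the outcome, as a careful person would: the job done as asked, in the order asked, and still so for the second after the job is handed in, with the robot touching nothing.
It also fails if it takes over 56 s, if anything falls off the work surface, if the arm or the gripper's body presses on something with over 40 N, if the wrist force passes 120 N, or if a joint passes its speed limit or range.

## Working session

There is one attempt and no reset: what is moved stays moved. The work goes in short steps, Python scripts to look and compute and a tool call to move; the robot and the scene stay as the last step left them, time stands still between calls to the robot, and variables do not carry over. Pictures are saved under pics/ and viewed, and the job is handed in when it is done.

Besides the shell and the picture viewer there is one more tool, called as name([rows], argument=value, ...), one row to a line, values as JSON. drive_tool: Moves the arm, as the interface text tells. Its arguments: {"type":"object","properties":{"deltas":{"type":"array","items":{"type":"array","items":{"type":"number"}}},"squeeze":{"type":"number"}},"required":["deltas"]}

```bash
ls; mkdir -p pics; python3 - <<'E'
from bench import sense,snapshot
import cv2
print(sense())
for n in("scene","top","wrist"):
    s=snapshot(n); cv2.imwrite(f"pics/{n}0.png",s["frame"]); print({k:v for k,v in s.items() if k!="frame"})
E
```

```text
pics
{'time': 0.0, 'joint_pos': array([ 6.79284301e+01,  7.51498047e+00,  8.53301474e+01,  6.93630138e-04,
        8.72613304e+01, -4.89349384e+00]), 'qd': array([-0.05022682,  0.03284147, -0.06878276,  0.0332097 ,  0.02319421,
        0.03775421]), 'joint_efforts': array([ 1.06679952e-03, -5.69373465e+01, -5.00575483e+01, -7.66836195e-06,
        1.40819780e-02, -5.09187896e-05]), 'tool_pos': array([176.97542756, 572.72638778, 230.23744166]), 'tcp_rot': array([ -95.26633994,   89.89353947, -112.44444976]), 'ft_force': array([ 0.2757339 , -0.25082053, -0.79940285]), 'wrist_torque': array([0.0325098 , 0.00805216, 0.00453217]), 'finger_gap': 85.12794558106978}
{'fx': 553.9195714433492, 'fy': 553.9195714433492, 'cx': 326.13168945200977, 'cy': 240.82883732821634, 'k1': -0.08010495991413198, 'rvec': array([ 2.03135627, -0.43890854,  0.27201926]), 'tvec': array([-535.85717805,  173.5577635 ,  886.53864432])}
{'fx': 568.4957281155347, 'fy': 568.4957281155347, 'cx': 319.47043036026133, 'cy': 239.06868477893698, 'k1': 0.05708839257059395, 'rvec': array([ 2.19328266, -2.13927924,  0.12940678]), 'tvec': array([ -76.29481786,  576.87846483, 1154.13768135])}
{'fx': 346.44046043080647, 'fy': 346.44046043080647, 'cx': 318.71034941571764, 'cy': 238.8036921736232, 'k1': -0.037284992944360974, 'rvec': array([-2.311207  , -1.70494346, -0.27069686]), 'tvec': array([-598.56561231,  -39.29901786,  379.55754786])}
```

View pics/scene0.png

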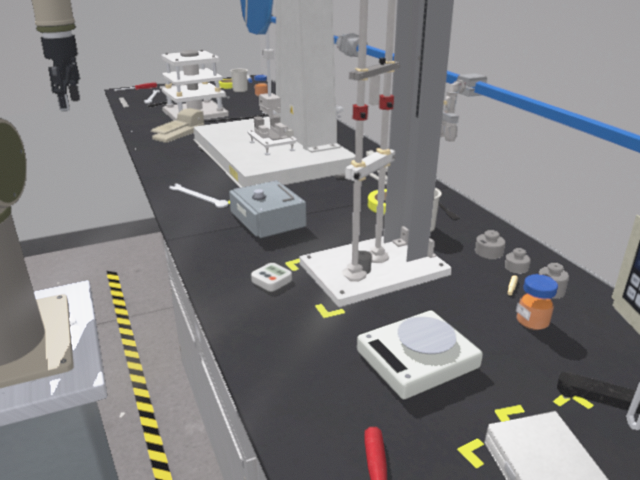

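View pics/top0.png

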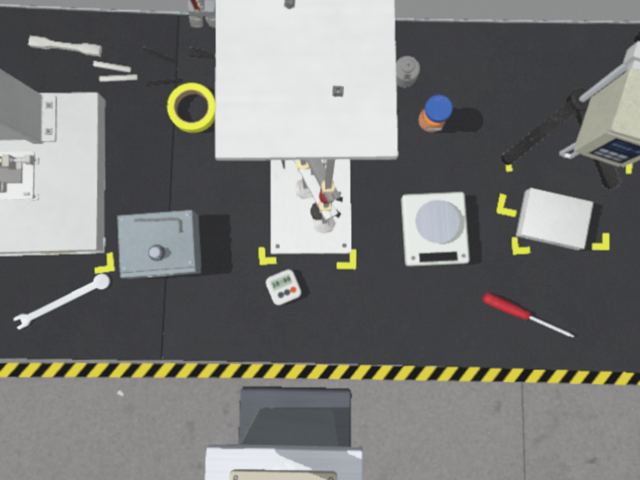

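View pics/wrist0.png

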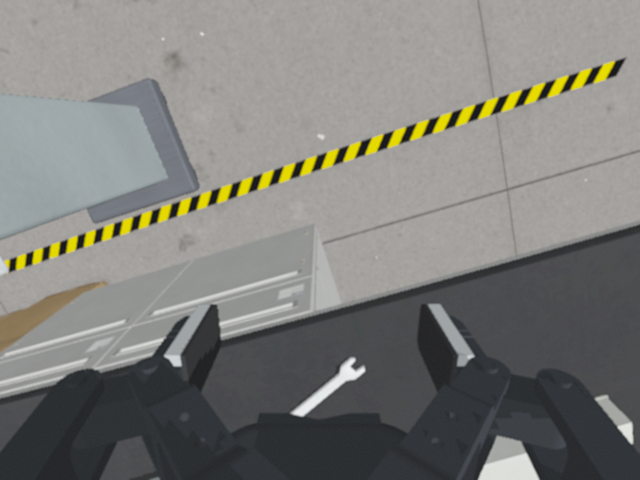

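```bash
cat > h.py <<'E'
import numpy as np, cv2
from bench import sense,snapshot
def ray(s,u,v):
    K=np.array([[s["fx"],0,s["cx"]],[0,s["fy"],s["cy"]],[0,0,1]])
    p=cv2.undistortPoints(np.array([[[u,v]]],float),K,np.array([s["k1"],0,0,0,0]))[0,0]
    R=cv2.Rodrigues(s["rvec"])[0]; c=-R.T@s["tvec"]
    return c,R.T@np.array([p[0],p[1],1])
def onz(s,u,v,z):
    c,d=ray(s,u,v); return c+d*(z-c[2])/d[2]
def proj(s,P):
    K=np.array([[s["fx"],0,s["cx"]],[0,s["fy"],s["cy"]],[0,0,1]])
    return cv2.projectPoints(np.array(P,float).reshape(-1,3),s["rvec"],s["tvec"],K,np.array([s["k1"],0,0,0,0]))[0][:,0]
def crop(s,x0,x1,y0,y1,k,name):
    cv2.imwrite(name,cv2.resize(s["frame"][y0:y1,x0:x1],None,fx=k,fy=k,interpolation=cv2.INTER_CUBIC))
E
python3 - <<'E'
from h import *
s=snapshot("top"); crop(s,100,220,195,295,6,"pics/tbox.png"); crop(s,390,490,180,280,6,"pics/tbal.png")
s=snapshot("scene"); crop(s,220,320,165,245,7,"pics/sbox.png")
E
```

```text
(no output)
```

View pics/tbox.png

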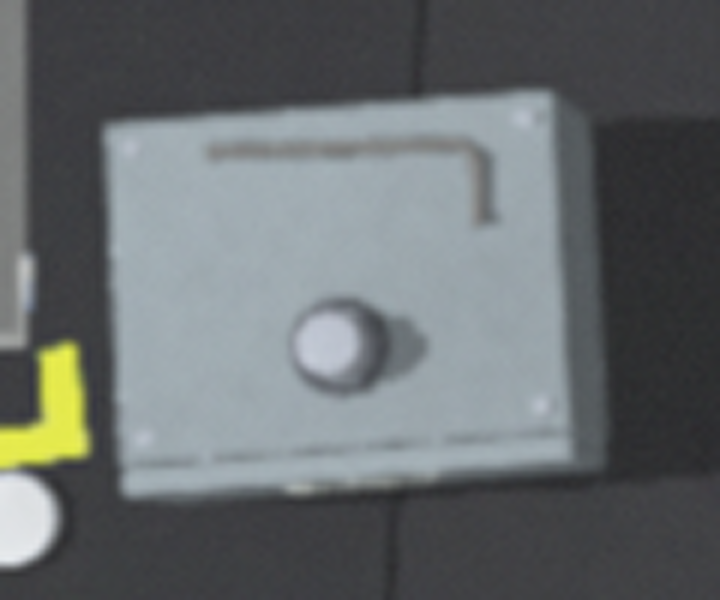

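View pics/tbal.png

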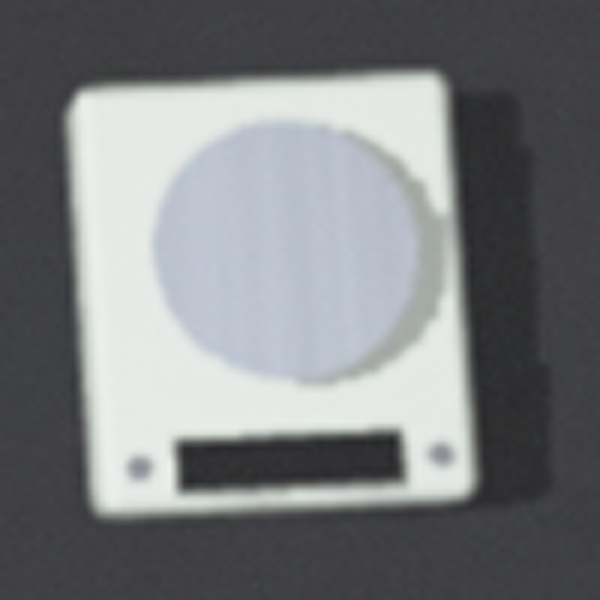

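View pics/sbox.png

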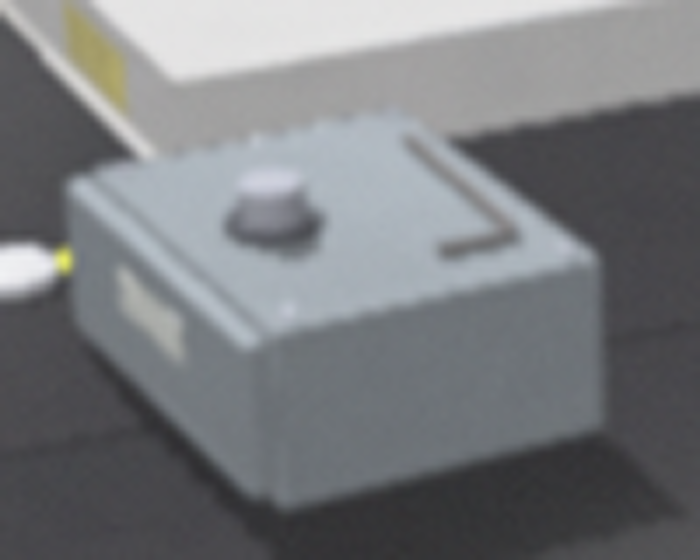

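```bash
python3 - <<'E'
from h import *
s=snapshot("top"); c=snapshot("scene")
f=lambda x,y:onz(s,100+x/6-.4,195+y/6-.4,62)[:2]
RL,RR,FR,FL,PL,PR=[f(*p) for p in[(104,125),(552,90),(574,436),(121,468),(123,495),(574,460)]]
for n,a in zip("RL RR FR FL PL PR".split(),(RL,RR,FR,FL,PL,PR)):print(n,a.round(1))
d=RL-RR;print("w",np.hypot(*d),"yaw",np.degrees(np.arctan2(-d[0],d[1])))
d=PL-PR;print("w",np.hypot(*d),"yaw",np.degrees(np.arctan2(-d[0],d[1])))
d=RL-PL;print("depth",np.hypot(*d),np.degrees(np.arctan2(d[1],d[0])))
d=RR-PR;print("depth",np.hypot(*d),np.degrees(np.arctan2(d[1],d[0])))
print("collar@66", onz(s,100+341/6-.4,195+346/6-.4,66))
for z in(74,78,82,86,90):print(z,onz(s,100+327/6-.4,195+343/6-.4,z).round(1),onz(c,220+272/7-.4,165+181/7-.4,z).round(1))
m=s["frame"][180:280,390:490].astype(int)
mask=((m[...,0]-m[...,1]>5)&(m[...,0]>150)).astype(np.uint8)
cs,_=cv2.findContours(mask,cv2.RETR_EXTERNAL,cv2.CHAIN_APPROX_NONE);k=max(cs,key=cv2.contourArea)
e=cv2.fitEllipse(k);print(e,onz(s,e[0][0]+390,e[0][1]+180,50).round(1))
e=onz(s,390+285/6-.4,180+249/6-.4,50);print(e)
m=c["frame"].astype(int)[300:370,380:480]
mask=((m[...,0]-m[...,1]>5)&(m[...,0]>150)).astype(np.uint8)
cs,_=cv2.findContours(mask,cv2.RETR_EXTERNAL,cv2.CHAIN_APPROX_NONE);k=max(cs,key=cv2.contourArea)
e=cv2.fitEllipse(k);print(e,onz(c,e[0][0]+380,e[0][1]+300,50).round(1))
g=lambda x,y:onz(c,220+x/7-.4,165+y/7-.4,62).round(1)
print("scene box PL,PR,RR",g(70,183),g(253,347),g(600,262))
E
```

```text
RL [613.  349.5]
RR [629.1 200.3]
FR [511.8 187.1]
FL [497.6 336.5]
PL [488.6 335.2]
PR [503.7 186.7]
w 150.0776978427597 yaw 6.146355873267259
w 149.2660781347988 yaw 5.807652889173913
depth 125.26219701632 6.550628686432236
depth 126.14147673753227 6.177970093086868
collar@66 [539.83928212 265.21765441  66.        ]
74 [540.1 267.6  74. ] [543.8 274.9  74. ]
78 [539.7 266.5  78. ] [541.  265.9  78. ]
82 [539.4 265.4  82. ] [538.2 257.   82. ]
86 [539.1 264.2  86. ] [535.4 248.   86. ]
90 [538.7 263.1  90. ] [532.7 239.1  90. ]
((47.034751892089844, 41.239200592041016), (41.301631927490234, 42.853763580322266), 118.18438720703125) [ 619.8 -303.4   50. ]
[ 620.11351117 -303.51253569   50.        ]
((46.49217224121094, 34.803489685058594), (35.24840545654297, 58.188873291015625), 98.1997299194336) [ 618.  -306.9   50. ]
scene box PL,PR,RR [489.5 327.7  62. ] [505.8 181.4  62. ] [627.7 196.5  62. ]
```

```bash
cat >> h.py <<'E'
from scipy.spatial.transform import Rotation as Ro
def down(th): # tool y axis horizontal at world angle th (deg); x down
    x=np.array([0,0,-1.]);y=np.array([np.cos(np.radians(th)),np.sin(np.radians(th)),0]);return np.c_[x,y,np.cross(x,y)]
def plan(tgt,th=None,pose=None):
    st=sense();p=st["tool_pos"];R=Ro.from_euler("xyz",st["tcp_rot"],degrees=True).as_matrix()
    print("t",st["time"],"pos",p.round(1),"tool axes x",R[:,0].round(3),"y",R[:,1].round(3),"ang",np.degrees(np.arctan2(R[1,1],R[0,1])).round(2),"F",st["ft_force"].round(2),"gap",st["finger_gap"].round(1))
    d=R.T@(np.array(tgt)-p)/1000
    r=np.zeros(3) if th is None else Ro.from_matrix(R.T@down(th)).as_rotvec()
    print("delta",d.round(4),"rot",r.round(4),"n",np.linalg.norm(d)/.0417,np.degrees(np.linalg.norm(r))/7.16)
E
python3 - <<'E'
from h import *
st=sense();s=snapshot("wrist");R=cv2.Rodrigues(s["rvec"])[0];print("cam",-R.T@s["tvec"],"zaxis",R[2],"x",R[0])
print(np.degrees(np.arctan2(-39,0)))
plan((540,265.5,130),96.2);plan((540,265.5,130),-83.8)
E
```

```text
cam [ 99.51999797 596.84981632 372.17720199] zaxis [ 0.29847704 -0.09332047 -0.94984354] x [ 0.29552824  0.95533349 -0.00099361]
-90.0Traceback (most recent call last):
  File "<stdin>", line 4, in <module>
  File "h.py", line 20, in plan
    print("t",st["time"],"pos",p.round(1),"tool axes x",R[:,0].round(3),"y",R[:,1].round(3),"ang",np.degrees(np.arctan2(R[1,1],R[0,1])).round(2),"F",st["ft_force"].round(2),"gap",st["finger_gap"].round(1))
                                                                                                                                                                                   ^^^^^^^^^^^^^^^^^^^^^^
AttributeError: 'float' object has no attribute 'round'
```

```bash
sed -i 's/st\["finger_gap"\].round(1)/round(st["finger_gap"],1)/' h.py
python3 - <<'E'
from h import *
plan((540,265.5,130),96.2);plan((540,265.5,130),-83.8)
E
```

```text
t 0.4 pos [177.2 573.2 231.2] tool axes x [-0. -0. -1.] y [ 0.295  0.955 -0.   ] ang 72.82 F [0.58 0.78 0.11] gap 85.5
delta [ 0.1012 -0.1867  0.4375] rot [-4.081e-01 -1.000e-04  3.000e-04] n 11.663105300419964 3.265380905704795
t 0.4 pos [177.2 573.2 231.2] tool axes x [-0. -0. -1.] y [ 0.295  0.955 -0.   ] ang 72.82 F [0.58 0.78 0.11] gap 85.5
delta [ 0.1012 -0.1867  0.4375] rot [2.7335e+00 4.0000e-04 1.0000e-04] n 11.663105300419964 21.874284609111488
```

drive_tool([
  [255, 0, -0.0156, 0.0365, -0.034, 0, 0],
  [255, 0, -0.0311, 0.0729, -0.068, 0, 0],
  [255, 0, -0.0467, 0.1094, -0.102, 0, 0],
  [255, 0, -0.0622, 0.1458, -0.136, 0, 0],
  [255, 0, -0.0778, 0.1823, -0.17, 0, 0],
  [255, 0, -0.0933, 0.2188, -0.204, 0, 0],
  [255, 0, -0.1089, 0.2552, -0.238, 0, 0],
  [255, 0, -0.1245, 0.2917, -0.272, 0, 0],
  [255, 0, -0.14, 0.3281, -0.306, 0, 0],
  [255, 0, -0.1556, 0.3646, -0.34, 0, 0],
])

```text
time: 1.23
tool_pos: [480.8, 315.4, 231.5]
tcp_rot: [30.8, 90.0, 33.2]
ft_force: [0.6, 0.8, 0.4]
finger_gap: -0.2
```

```bash
python3 - <<'E'
from h import *
plan((540,265.5,130),96.2)
E
```

```text
t 1.2333 pos [480.8 315.4 231.5] tool axes x [ 0.  0. -1.] y [-0.042  0.999  0.   ] ang 92.4 F [0.6  0.77 0.44] gap -0.2
delta [ 0.1016 -0.0524  0.057 ] rot [-0.0663  0.0005 -0.0003] n 3.061623536857647 0.5306760736820415
```

drive_tool([
  [255, 0, -0.013, 0.014, -0.0165, 0, 0],
  [255, 0, -0.026, 0.028, -0.033, 0, 0],
  [255, 0, -0.039, 0.043, -0.05, 0, 0],
  [255, 0.01, -0.0524, 0.057, -0.0663, 0, 0],
  [255, 0.03, -0.0524, 0.057, -0.0663, 0, 0],
  [255, 0.05, -0.0524, 0.057, -0.0663, 0, 0],
  [255, 0.07, -0.0524, 0.057, -0.0663, 0, 0],
  [255, 0.09, -0.0524, 0.057, -0.0663, 0, 0],
  [255, 0.1016, -0.0524, 0.057, -0.0663, 0, 0],
  [255, 0.1016, -0.0524, 0.057, -0.0663, 0, 0],
])

```text
time: 2.07
tool_pos: [536.6, 266.0, 126.1]
tcp_rot: [-164.8, 89.7, -158.7]
ft_force: [-0.2, -0.3, -0.5]
finger_gap: 0.4
```

```bash
python3 - <<'E'
from h import *
plan((540,265.5,95),96.2)
s=snapshot("wrist");cv2.imwrite("pics/w1.png",s["frame"])
print(proj(s,[[540,265.5,z] for z in(62,66,74,78,82,90)]))
E
```

```text
t 2.0667 pos [536.6 266.  126.1] tool axes x [-0.005 -0.002 -1.   ] y [-0.106  0.994 -0.001] ang 96.1 F [-0.23 -0.32 -0.48] gap 0.4
delta [ 0.0311 -0.0008  0.0035] rot [-0.0018 -0.0054  0.0015] n 0.7513026744924086 0.04719616090191964
[[317.59967422 264.63248515]
 [317.56534735 267.03876721]
 [317.49298531 272.11189451]
 [317.4548151  274.78825181]
 [317.41522046 277.56473138]
 [317.33142914 283.44122369]]
```

View pics/w1.png

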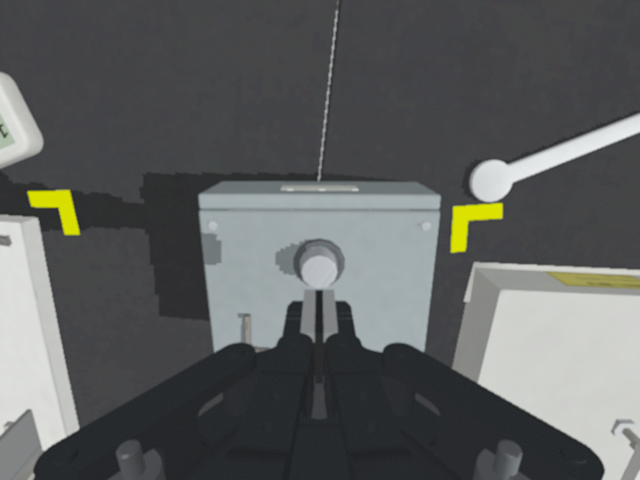

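```bash
python3 - <<'E'
from h import *
plan((540,265.5,95),96.2)
s=snapshot("wrist");crop(s,190,450,170,300,3,"pics/w2.png")
plan((540,265.5,95),96.2)
E
```

```text
t 2.1167 pos [537.5 266.4 128.2] tool axes x [-0.003 -0.001 -1.   ] y [-0.106  0.994 -0.001] ang 96.1 F [ 0.59  0.58 -0.19] gap 0.2
delta [ 0.0332 -0.0012  0.0025] rot [-0.0017 -0.0031  0.0008] n 0.7992037962809715 0.0287766711769711
t 2.1667 pos [538.6 266.9 129.9] tool axes x [-0. -0. -1.] y [-0.106  0.994 -0.   ] ang 96.11 F [-0.16  0.19  0.53] gap 0.1
delta [ 0.0349 -0.0015  0.0013] rot [-0.0016 -0.0004  0.0001] n 0.8393976306353219 0.013446482247402193
```

View pics/w2.png

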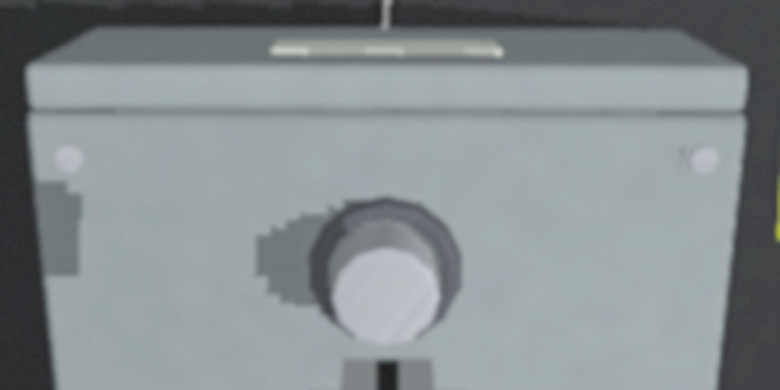

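```bash
python3 - <<'E'
from h import *
s=snapshot("wrist");crop(s,190,450,170,300,3,"pics/w3.png")
plan((540,265.5,95),96.2)
f=lambda x,y,z:onz(s,190+x/3-.33,170+y/3-.33,z).round(1)
# re-detect: button top bright blob
m=s["frame"][170:300,190:450]; g=m.min(2)
mask=((g>170)).astype(np.uint8);cs,_=cv2.findContours(mask,0,cv2.CHAIN_APPROX_NONE)
for k in cs:
    if cv2.contourArea(k)>150: print(cv2.minEnclosingCircle(k),cv2.boundingRect(k))
print(f(27,66,62),f(747,68,62),f(386,262,66))
for z in(74,76,78,80,82,86):print(z,f(386,296,z))
E
```

```text
t 2.2167 pos [539.3 267.2 131. ] tool axes x [ 0.001  0.001 -1.   ] y [-0.106  0.994  0.   ] ang 96.11 F [-0.22 -0.09  1.22] gap 0.1
delta [ 0.036  -0.0017  0.0005] rot [-0.0016  0.0015 -0.0004] n 0.8644182543525247 0.017717222575088905
((128.0, 95.0), 16.643415451049805) (112, 80, 33, 32)
[503.8 189.3  62. ] [488.6 335.2  62. ] [537.  266.4  66. ]
74 [541.3 266.9  74. ]
76 [540.5 266.8  76. ]
78 [539.6 266.7  78. ]
80 [538.8 266.6  80. ]
82 [538.  266.5  82. ]
86 [536.3 266.4  86. ]
```

View pics/w3.png

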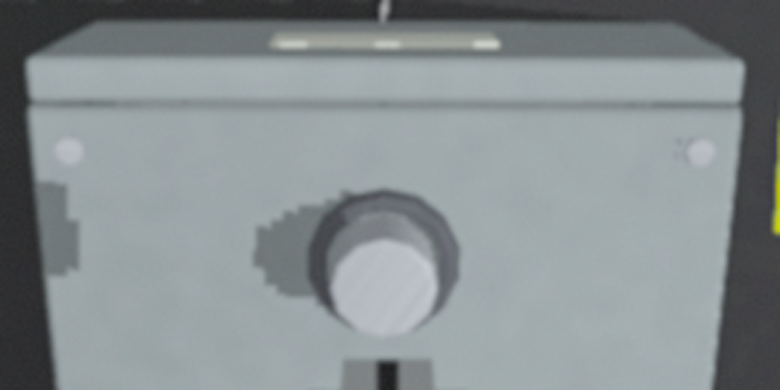

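drive_tool([
  [255, 0.004, 0, 0, 0, 0, 0],
  [255, 0.009, -0.0005, -0.0005, 0, 0, 0],
  [255, 0.015, -0.001, -0.001, 0, 0, 0],
  [255, 0.021, -0.001, -0.001, 0, 0, 0],
  [255, 0.027, -0.001, -0.001, 0, 0, 0],
  [255, 0.031, -0.001, -0.001, 0, 0, 0],
  [255, 0.034, -0.001, -0.001, 0, 0, 0],
  [255, 0.036, -0.001, -0.001, 0, 0, 0],
  [255, 0.037, -0.001, -0.001, 0, 0, 0],
  [255, 0.0375, -0.001, -0.001, 0, 0, 0],
])

```text
time: 3.05
tool_pos: [537.8, 265.8, 92.1]
tcp_rot: [-155.6, 90.0, -149.5]
ft_force: [0.2, -0.3, 0.1]
finger_gap: 0.4
```

```bash
python3 - <<'E'
from h import *
plan((538.5,266,92),96.2)
s=snapshot("wrist");crop(s,190,450,170,300,3,"pics/w4.png")
plan((538.5,266,92),96.2)
E
```

```text
t 3.05 pos [537.8 265.8  92.1] tool axes x [-0. -0. -1.] y [-0.106  0.994 -0.   ] ang 96.1 F [ 0.17 -0.33  0.09] gap 0.4
delta [0.0001 0.0001 0.0008] rot [-0.0017 -0.0001  0.    ] n 0.018944686707793826 0.013678384960318228
t 3.1 pos [537.8 265.8  92.2] tool axes x [ 0.  0. -1.] y [-0.106  0.994  0.   ] ang 96.1 F [ 0.36 -0.06 -0.35] gap 0.0
delta [0.0002 0.0001 0.0007] rot [-0.0017  0.0001 -0.    ] n 0.017967165581686016 0.013597324411380679
```

View pics/w4.png

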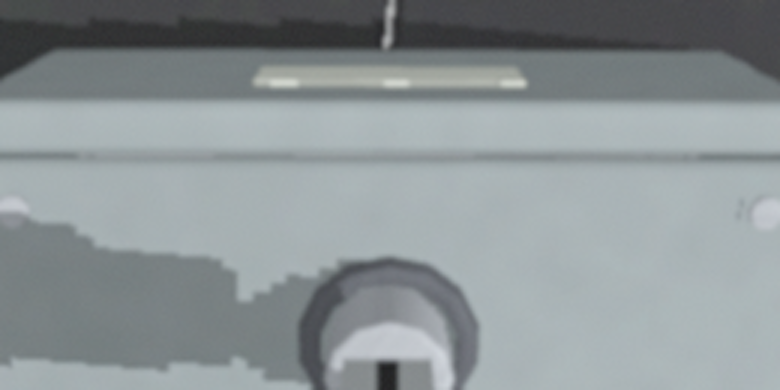

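drive_tool([
  [255, 0.0006, 0, 0, 0, 0, 0],
  [255, 0.0012, 0, 0, 0, 0, 0],
  [255, 0.0018, 0, 0, 0, 0, 0],
  [255, 0.0024, 0, 0, 0, 0, 0],
  [255, 0.003, 0, 0, 0, 0, 0],
  [255, 0.0035, 0, 0, 0, 0, 0],
  [255, 0.004, 0, 0, 0, 0, 0],
  [255, 0.0045, 0, 0, 0, 0, 0],
  [255, 0.005, 0, 0, 0, 0, 0],
  [255, 0.005, 0, 0, 0, 0, 0],
])

```text
time: 3.93
tool_pos: [537.7, 265.7, 87.1]
tcp_rot: [-148.2, 90.0, -142.1]
ft_force: [1.0, -0.3, 0.0]
finger_gap: -0.1
```

```bash
python3 - <<'E'
from h import *
plan((538.5,266,92),96.2)
s=snapshot("wrist")
print(onz(s,319,283.3,66))
E
```

```text
t 3.9333 pos [537.7 265.7  87.1] tool axes x [-0. -0. -1.] y [-0.106  0.994 -0.   ] ang 96.1 F [ 1.03 -0.31  0.04] gap -0.1
delta [-0.0049  0.0002  0.0008] rot [-0.0017 -0.0001  0.0001] n 0.11975423737824784 0.013729957774831693
[533.92435587 265.43635614  66.        ]
```

```bash
python3 - <<'E'
from h import *
s=snapshot("wrist");crop(s,190,450,170,330,3,"pics/w5.png")
print(proj(s,[[538,266,66],[534,266,66],[488.6,335,62],[503.8,188,62]])*3-np.array([570,510]))
E
```

```text
[[387.69053303 361.21263332]
 [390.17317411 340.31932989]
 [835.26711166 120.56949135]
 [-60.27575801 117.53179682]]
```

View pics/w5.png

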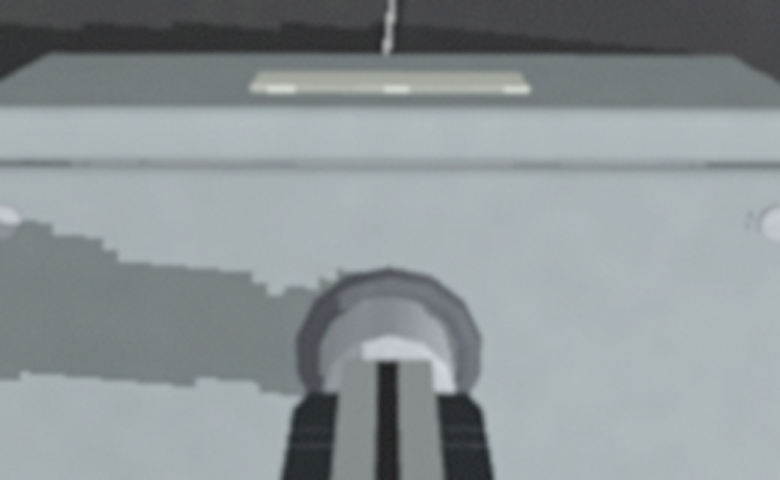

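drive_tool([
  [255, 0.0004, 0, 0, 0, 0, 0],
  [255, 0.0008, 0, 0, 0, 0, 0],
  [255, 0.0012, 0, 0, 0, 0, 0],
  [255, 0.0016, 0, 0, 0, 0, 0],
  [255, 0.002, 0, 0, 0, 0, 0],
  [255, 0.0024, 0, 0, 0, 0, 0],
  [255, 0.0028, 0, 0, 0, 0, 0],
  [255, 0.0032, 0, 0, 0, 0, 0],
  [255, 0.0036, 0, 0, 0, 0, 0],
  [255, 0.004, 0, 0, 0, 0, 0],
])

```text
time: 4.87
tool_pos: [537.7, 265.7, 83.1]
tcp_rot: [-128.6, 90.0, -122.5]
ft_force: [0.0, 0.6, 0.2]
finger_gap: 0.1
```

drive_tool([
  [255, 0.0004, 0, 0, 0, 0, 0],
  [255, 0.0008, 0, 0, 0, 0, 0],
  [255, 0.0012, 0, 0, 0, 0, 0],
  [255, 0.0016, 0, 0, 0, 0, 0],
  [255, 0.002, 0, 0, 0, 0, 0],
  [255, 0.0023, 0, 0, 0, 0, 0],
  [255, 0.0026, 0, 0, 0, 0, 0],
  [255, 0.0029, 0, 0, 0, 0, 0],
  [255, 0.0032, 0, 0, 0, 0, 0],
  [255, 0.0035, 0, 0, 0, 0, 0],
])

```text
time: 5.7
tool_pos: [537.7, 265.7, 79.7]
tcp_rot: [-60.0, 90.0, -53.9]
ft_force: [-0.2, 0.2, -0.2]
finger_gap: -0.1
```

drive_tool([
  [255, 0.0003, 0, 0, 0, 0, 0],
  [255, 0.0006, 0, 0, 0, 0, 0],
  [255, 0.0009, 0, 0, 0, 0, 0],
  [255, 0.0012, 0, 0, 0, 0, 0],
  [255, 0.0015, 0, 0, 0, 0, 0],
  [255, 0.0018, 0, 0, 0, 0, 0],
  [255, 0.0021, 0, 0, 0, 0, 0],
  [255, 0.0024, 0, 0, 0, 0, 0],
  [255, 0.0027, 0, 0, 0, 0, 0],
  [255, 0.003, 0, 0, 0, 0, 0],
])

```text
time: 6.53
tool_pos: [537.8, 265.8, 76.8]
tcp_rot: [0.0, 90.0, 6.1]
ft_force: [-0.2, 0.4, 2.9]
finger_gap: -0.1
```

drive_tool([
  [255, 0.0003, 0, 0, 0, 0, 0],
  [255, 0.0006, 0, 0, 0, 0, 0],
  [255, 0.0009, 0, 0, 0, 0, 0],
  [255, 0.0012, 0, 0, 0, 0, 0],
  [255, 0.0015, 0, 0, 0, 0, 0],
  [255, 0.0018, 0, 0, 0, 0, 0],
  [255, 0.0021, 0, 0, 0, 0, 0],
  [255, 0.0024, 0, 0, 0, 0, 0],
  [255, 0.0026, 0, 0, 0, 0, 0],
  [255, 0.0026, 0, 0, 0, 0, 0],
])

```text
time: 7.37
tool_pos: [537.9, 265.8, 74.2]
tcp_rot: [12.3, 90.0, 18.4]
ft_force: [-2.0, -0.2, 6.3]
finger_gap: 0.2
```

```bash
python3 - <<'E'
from h import *
plan((538.5,266,92),96.2)
s=snapshot("wrist");cv2.imwrite("pics/w6.png",s["frame"])
E
```

```text
t 7.3667 pos [537.9 265.8  74.2] tool axes x [ 0.  0. -1.] y [-0.106  0.994  0.   ] ang 96.1 F [-2.01 -0.19  6.27] gap 0.2
delta [-0.0178  0.0002  0.0007] rot [-0.0017  0.0003 -0.0001] n 0.42678636875069625 0.014110517195536992
```

View pics/w6.png

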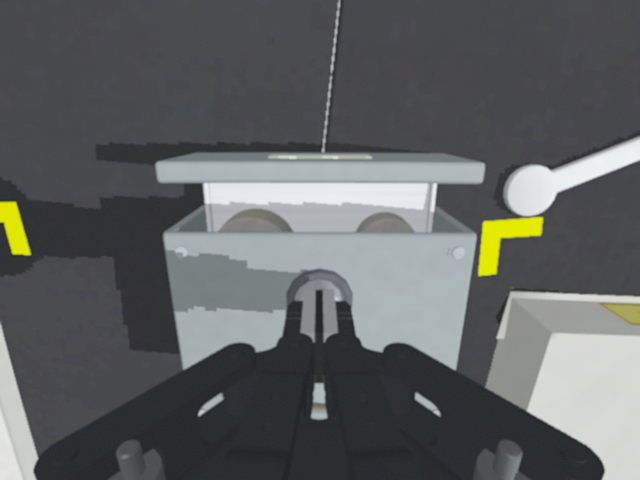

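The catch has let go: the drawer is already coming out, with the large weight at (255,222) and the small one at (385,222). I'll lift straight up.

drive_tool([
  [255, -0.005, 0, 0, 0, 0, 0],
  [255, -0.015, 0, 0, 0, 0, 0],
  [255, -0.03, 0, 0, 0, 0, 0],
  [255, -0.05, 0, 0, 0, 0, 0],
  [255, -0.07, 0, 0, 0, 0, 0],
  [255, -0.09, 0, 0, 0, 0, 0],
  [255, -0.105, 0, 0, 0, 0, 0],
  [255, -0.115, 0, 0, 0, 0, 0],
  [255, -0.12, 0, 0, 0, 0, 0],
  [255, -0.12, 0, 0, 0, 0, 0],
])

```text
time: 8.25
tool_pos: [538.3, 266.0, 195.5]
tcp_rot: [14.2, 89.9, 20.3]
ft_force: [-0.4, -0.0, 0.1]
finger_gap: -0.1
```

```bash
python3 - <<'E'
from h import *
plan((440,290,150),96.2)
s=snapshot("wrist");cv2.imwrite("pics/w7.png",s["frame"])
s=snapshot("top"); crop(s,100,220,195,325,6,"pics/t7.png")
E
```

```text
t 8.25 pos [538.3 266.  195.5] tool axes x [ 0.002  0.001 -1.   ] y [-0.106  0.994  0.   ] ang 96.1 F [-0.43 -0.03  0.06] gap -0.1
delta [ 0.0453  0.0343 -0.0953] rot [-0.0017  0.002  -0.0005] n 2.6609130049659195 0.02114785502169171
```

View pics/w7.png

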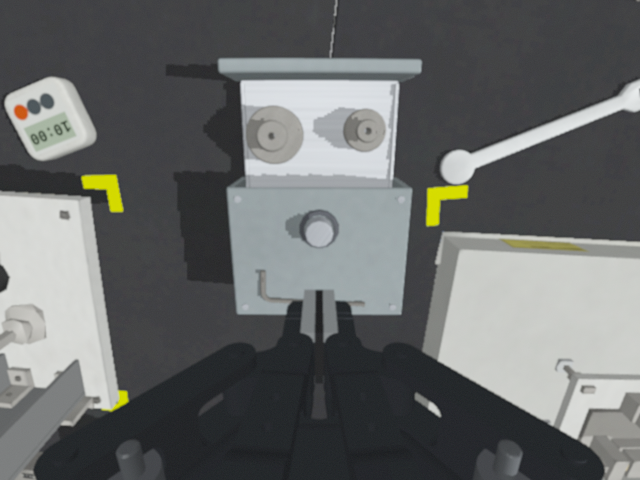

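View pics/t7.png

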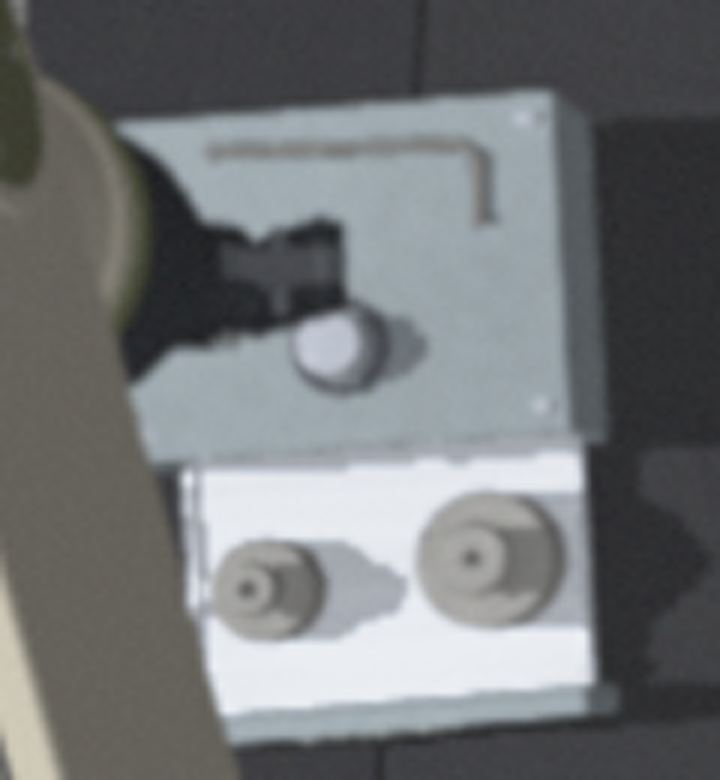

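```bash
python3 - <<'E'
from h import *
s=snapshot("top");t=lambda x,y,z:onz(s,100+x/6-.4,195+y/6-.4,z).round(1)
print("top knob",t(246,590,48),"body",t(269,591,22)); print("large knob",t(470,559,54),"body",t(491,560,22))
print("panel corners inner", t(600,690,60))
w=snapshot("wrist");crop(w,220,430,40,240,3.6,"pics/w8.png");plan((440,290,150),96.2)
print("wrist pred: knob",onz(w,367,130,48),"body",onz(w,364,131,22))
print("button",onz(w,319,233,78))
E
```

```text
top knob [458.1 297.1  48. ] body [458.2 297.1  22. ]
large knob [470.  221.5  54. ] body [470.5 221.9  22. ]
panel corners inner [427.4 174.6  60. ]
t 8.45 pos [537.  265.4 192.5] tool axes x [-0.002 -0.001 -1.   ] y [-0.106  0.994 -0.001] ang 96.1 F [-0.3  -0.91  0.53] gap -0.2
delta [ 0.0427  0.0348 -0.0937] rot [-0.0017 -0.0024  0.0007] n 2.6063820254122336 0.024241777379377282
wrist pred: knob [455.47075102 294.94955118  48.        ] body [456.47376427 295.93696667  22.        ]
button [535.05670256 265.31242303  78.        ]
```

View pics/w8.png

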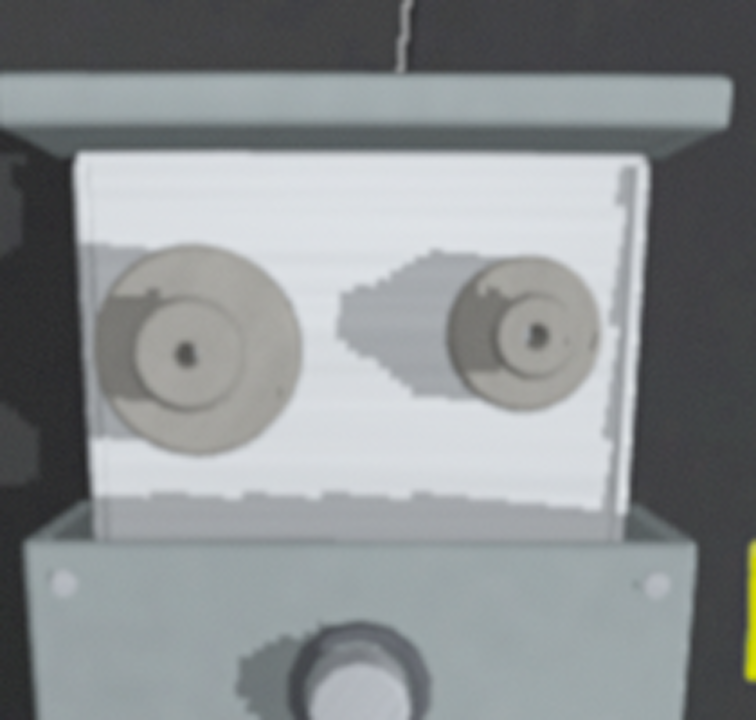

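drive_tool([
  [117, 0.003, 0.003, -0.006, 0, 0, 0],
  [117, 0.012, 0.009, -0.018, 0, 0, 0],
  [117, 0.026, 0.018, -0.034, 0, 0, 0],
  [117, 0.042, 0.026, -0.05, 0, 0, 0],
  [117, 0.057, 0.032, -0.062, 0, 0, 0],
  [117, 0.068, 0.036, -0.07, 0, 0, 0],
  [117, 0.076, 0.038, -0.0745, 0, 0, 0],
  [117, 0.081, 0.039, -0.0766, 0, 0, 0],
  [117, 0.084, 0.039, -0.0766, 0, 0, 0],
  [117, 0.084, 0.039, -0.0766, 0, 0, 0],
], squeeze=25)

```text
time: 9.28
tool_pos: [457.5, 296.2, 109.6]
tcp_rot: [-139.7, 90.0, -133.6]
ft_force: [-1.5, -0.5, 0.2]
finger_gap: 45.9
```

```bash
python3 - <<'E'
from h import *
plan((457.5,296.5,60),96.2)
s=snapshot("wrist");cv2.imwrite("pics/w9.png",s["frame"])
print(proj(s,[[457.5,296.5,48],[457.5,296.5,22]]))
plan((457.5,296.5,60),96.2)
E
```

```text
t 9.2833 pos [457.5 296.2 109.6] tool axes x [-0. -0. -1.] y [-0.106  0.994 -0.   ] ang 96.1 F [-1.45 -0.5   0.23] gap 45.9
delta [0.0496 0.0003 0.0001] rot [-0.0017 -0.0004  0.0003] n 1.1902142681568237 0.014293841671836557
[[319.34067866 260.84428057]
 [319.32005173 247.02198891]]
t 9.3333 pos [457.9 296.3 110.3] tool axes x [ 0.  0. -1.] y [-0.106  0.994  0.   ] ang 96.08 F [-0.18  0.81 -0.52] gap 46.2
delta [ 0.0503  0.0002 -0.0004] rot [-0.002   0.0004 -0.    ] n 1.205968727411552 0.016341217308364582
```

View pics/w9.png

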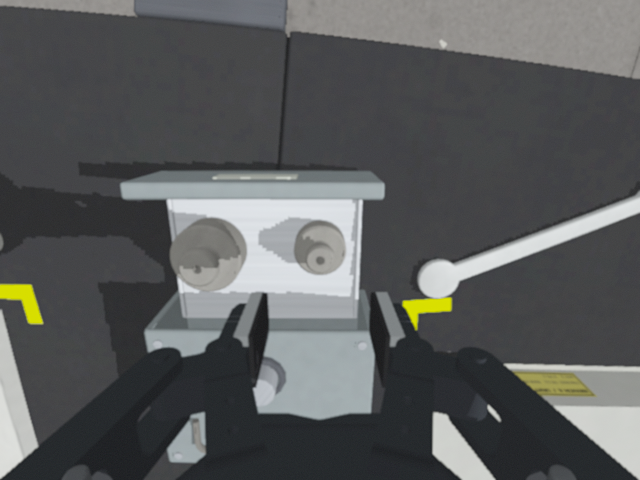

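drive_tool([
  [117, 0.004, 0, 0, 0, 0, 0],
  [117, 0.012, 0, 0, 0, 0, 0],
  [117, 0.022, 0, 0, 0, 0, 0],
  [117, 0.033, 0, 0, 0, 0, 0],
  [117, 0.043, 0, 0, 0, 0, 0],
  [117, 0.051, 0, 0, 0, 0, 0],
  [117, 0.057, 0, 0, 0, 0, 0],
  [117, 0.061, 0, 0, 0, 0, 0],
  [117, 0.063, 0, 0, 0, 0, 0],
  [117, 0.064, 0, 0, 0, 0, 0],
])

```text
time: 10.17
tool_pos: [457.4, 296.4, 45.8]
tcp_rot: [-158.9, 90.0, -152.8]
ft_force: [0.4, 0.1, 0.3]
finger_gap: 46.1
```

```bash
python3 - <<'E'
from h import *
plan((457.5,296.5,16),96.2)
s=snapshot("wrist");cv2.imwrite("pics/w10.png",s["frame"])
E
```

```text
t 10.1667 pos [457.4 296.4  45.8] tool axes x [-0. -0. -1.] y [-0.106  0.994 -0.   ] ang 96.1 F [0.43 0.09 0.28] gap 46.1
delta [0.0298 0.0001 0.0001] rot [-0.0017 -0.0002  0.0001] n 0.7155867602783192 0.013803417321582814
```

View pics/w10.png

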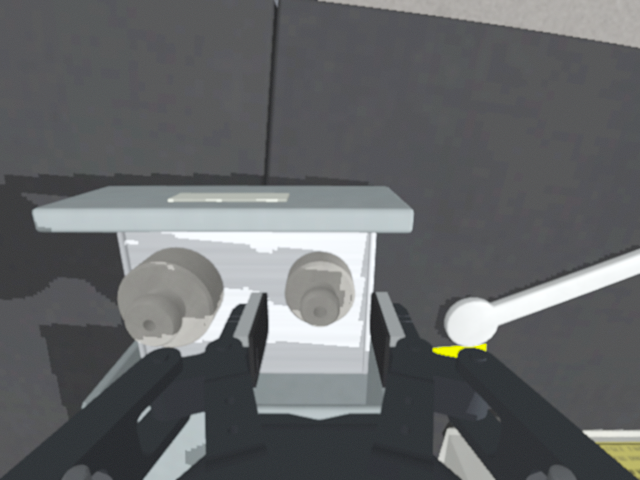

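drive_tool([
  [117, 0.003, 0, 0, 0, 0, 0],
  [117, 0.007, 0, 0, 0, 0, 0],
  [117, 0.012, 0, 0, 0, 0, 0],
  [117, 0.017, 0, 0, 0, 0, 0],
  [117, 0.021, 0, 0, 0, 0, 0],
  [117, 0.025, 0, 0, 0, 0, 0],
  [117, 0.0275, 0, 0, 0, 0, 0],
  [117, 0.029, 0, 0, 0, 0, 0],
  [117, 0.03, 0, 0, 0, 0, 0],
  [117, 0.03, 0, 0, 0, 0, 0],
])

```text
time: 11.05
tool_pos: [457.3, 296.4, 15.9]
tcp_rot: [-165.1, 90.0, -159.0]
ft_force: [0.7, 0.0, -0.2]
finger_gap: 46.3
```

```bash
python3 - <<'E'
from h import *
plan((457.5,296.5,16),96.2)
s=snapshot("wrist");cv2.imwrite("pics/w11.png",s["frame"])
s=snapshot("scene");crop(s,190,320,165,255,6,"pics/s11.png")
E
```

```text
t 11.05 pos [457.3 296.4  15.9] tool axes x [-0. -0. -1.] y [-0.106  0.994 -0.   ] ang 96.1 F [ 0.73  0.04 -0.17] gap 46.3
delta [-0.0001  0.0001  0.0002] rot [-0.0017 -0.0002  0.0001] n 0.0054662232432173665 0.013714219501568925
```

View pics/w11.png

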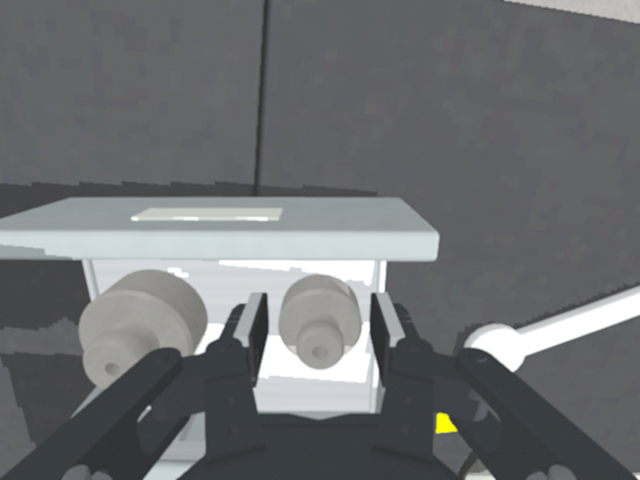

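View pics/s11.png

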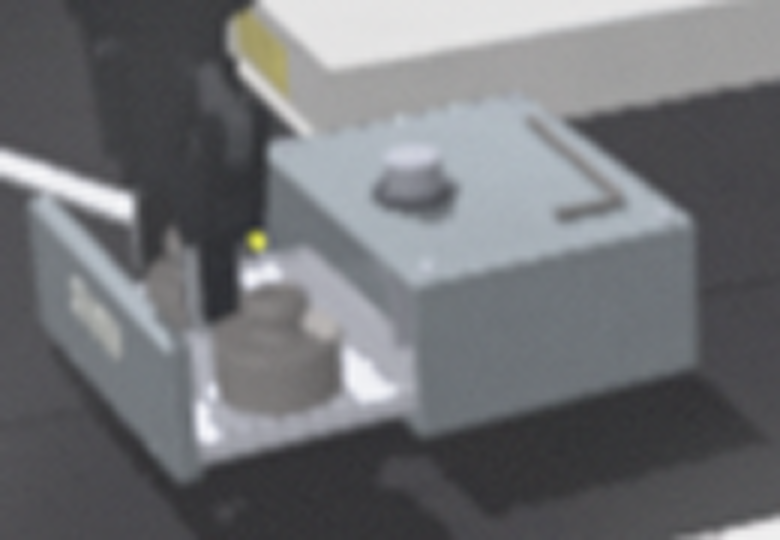

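drive_tool([
  [127, 0, 0, 0, 0, 0, 0],
  [134, 0, 0, 0, 0, 0, 0],
  [140, 0, 0, 0, 0, 0, 0],
  [145, 0, 0, 0, 0, 0, 0],
  [150, 0, 0, 0, 0, 0, 0],
  [158, 0, 0, 0, 0, 0, 0],
  [170, 0, 0, 0, 0, 0, 0],
  [200, 0, 0, 0, 0, 0, 0],
  [200, 0, 0, 0, 0, 0, 0],
  [200, 0, 0, 0, 0, 0, 0],
], squeeze=30)

```text
time: 11.98
tool_pos: [457.5, 296.5, 16.4]
tcp_rot: [33.3, 90.0, 39.4]
ft_force: [-2.8, -1.0, 5.3]
finger_gap: 34.2
```

```bash
python3 - <<'E'
from h import *
plan((457.5,296.5,16),96.2)
s=snapshot("wrist");cv2.imwrite("pics/w12.png",s["frame"])
E
```

```text
t 11.9833 pos [457.5 296.5  16.4] tool axes x [ 0.  0. -1.] y [-0.106  0.994  0.   ] ang 96.1 F [-2.81 -0.96  5.31] gap 34.2
delta [ 0.0004  0.     -0.    ] rot [-0.0017  0.0002 -0.0001] n 0.01017845354519354 0.013503620109660289
```

View pics/w12.png

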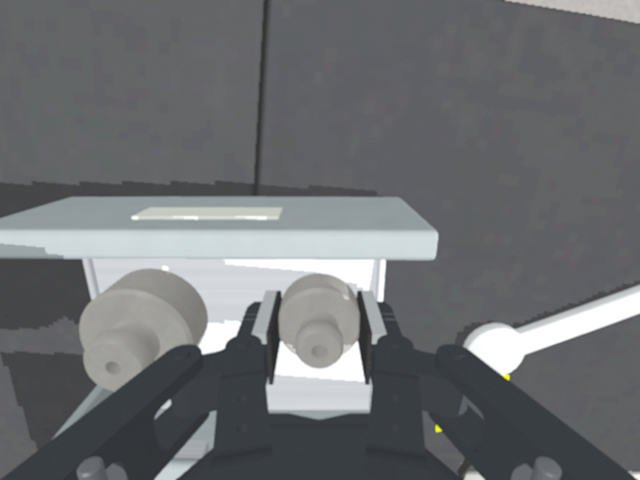

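drive_tool([
  [200, -0.0005, 0, 0, 0, 0, 0],
  [200, -0.001, 0, 0, 0, 0, 0],
  [200, -0.002, 0, 0, 0, 0, 0],
  [200, -0.003, 0, 0, 0, 0, 0],
  [200, -0.004, 0, 0, 0, 0, 0],
  [200, -0.006, 0, 0, 0, 0, 0],
  [200, -0.008, 0, 0, 0, 0, 0],
  [200, -0.009, 0, 0, 0, 0, 0],
  [200, -0.01, 0, 0, 0, 0, 0],
  [200, -0.01, 0, 0, 0, 0, 0],
])

```text
time: 12.87
tool_pos: [457.6, 296.5, 26.4]
tcp_rot: [20.9, 90.0, 27.0]
ft_force: [1.1, -0.1, -1.7]
finger_gap: 34.0
```

```bash
python3 - <<'E'
from h import *
plan((457.5,296.5,16),96.2)
s=snapshot("wrist");cv2.imwrite("pics/w13.png",s["frame"])
s=snapshot("scene");crop(s,190,320,165,255,6,"pics/s13.png")
E
```

```text
t 12.8667 pos [457.6 296.5  26.4] tool axes x [ 0.  0. -1.] y [-0.106  0.994  0.   ] ang 96.1 F [ 1.1  -0.11 -1.67] gap 34.0
delta [ 0.0104  0.     -0.0001] rot [-0.0017  0.0005 -0.0002] n 0.2504809314320184 0.014558146074845124
```

View pics/w13.png

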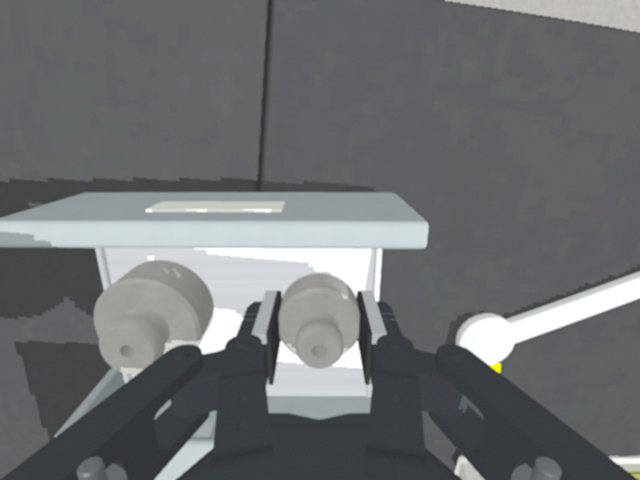

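drive_tool([
  [200, -0.003, 0, 0, 0, 0, 0],
  [200, -0.01, 0, 0, 0, 0, 0],
  [200, -0.02, 0, 0, 0, 0, 0],
  [200, -0.032, 0, 0, 0, 0, 0],
  [200, -0.045, 0, 0, 0, 0, 0],
  [200, -0.058, 0, 0, 0, 0, 0],
  [200, -0.07, 0, 0, 0, 0, 0],
  [200, -0.08, 0, 0, 0, 0, 0],
  [200, -0.087, 0, 0, 0, 0, 0],
  [200, -0.09, 0, 0, 0, 0, 0],
])

```text
time: 13.8
tool_pos: [458.2, 296.8, 118.0]
tcp_rot: [22.5, 89.9, 28.6]
ft_force: [-0.3, 0.9, -0.5]
finger_gap: 34.1
```

```bash
python3 - <<'E'
from h import *
plan((440,-20,116)); plan((440,-304,116))
s=snapshot("wrist");cv2.imwrite("pics/w14.png",s["frame"])
s=snapshot("scene");cv2.imwrite("pics/s14.png",s["frame"])
E
```

```text
t 13.8 pos [458.2 296.8 118. ] tool axes x [ 0.002  0.001 -1.   ] y [-0.106  0.994  0.001] ang 96.1 F [-0.27  0.88 -0.5 ] gap 34.1
delta [ 0.0016 -0.3131 -0.0518] rot [0. 0. 0.] n 7.61022231528248 0.0
t 13.8 pos [458.2 296.8 118. ] tool axes x [ 0.002  0.001 -1.   ] y [-0.106  0.994  0.001] ang 96.1 F [-0.27  0.88 -0.5 ] gap 34.1
delta [ 0.0013 -0.5955 -0.082 ] rot [0. 0. 0.] n 14.414803251706008 0.0
```

View pics/w14.png

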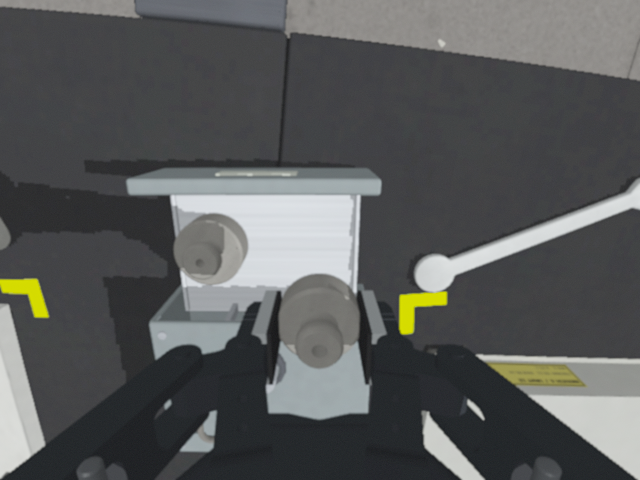

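View pics/s14.png

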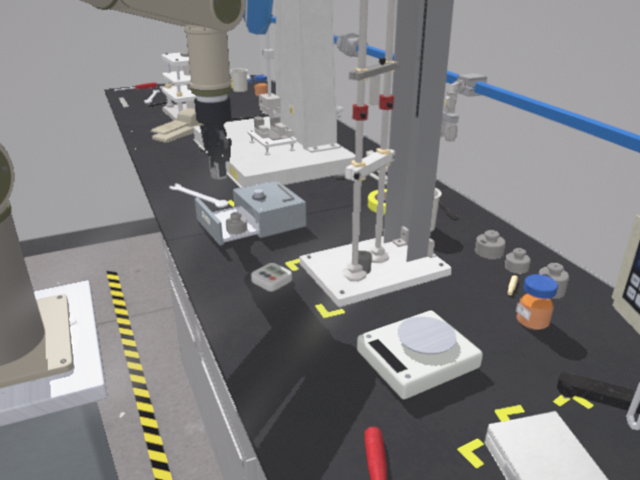

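Weight firmly held; the drawer, large weight and hex key are undisturbed. Carrying past the tower now.

drive_tool([
  [200, 0, -0.006, -0.004, 0, 0, 0],
  [200, 0, -0.018, -0.011, 0, 0, 0],
  [200, 0, -0.037, -0.018, 0, 0, 0],
  [200, 0, -0.062, -0.025, 0, 0, 0],
  [200, 0, -0.09, -0.028, 0, 0, 0],
  [200, 0, -0.12, -0.031, 0, 0, 0],
  [200, 0, -0.15, -0.034, 0, 0, 0],
  [200, 0, -0.18, -0.037, 0, 0, 0],
  [200, 0, -0.21, -0.041, 0, 0, 0],
  [200, 0, -0.24, -0.044, 0, 0, 0],
])

```text
time: 14.73
tool_pos: [437.7, 51.5, 115.0]
tcp_rot: [178.4, 89.9, -175.5]
ft_force: [1.4, -0.1, -0.8]
finger_gap: 34.1
```

drive_tool([
  [200, 0, -0.03, -0.0035, 0, 0, 0],
  [200, 0, -0.06, -0.007, 0, 0, 0],
  [200, 0, -0.09, -0.0105, 0, 0, 0],
  [200, 0, -0.12, -0.014, 0, 0, 0],
  [200, 0, -0.15, -0.0175, 0, 0, 0],
  [200, 0, -0.18, -0.02, 0, 0, 0],
  [200, 0, -0.21, -0.023, 0, 0, 0],
  [200, 0, -0.24, -0.026, 0, 0, 0],
  [200, 0, -0.268, -0.029, 0, 0, 0],
  [200, 0, -0.292, -0.032, 0, 0, 0],
])

```text
time: 15.57
tool_pos: [437.1, -242.3, 115.0]
tcp_rot: [151.0, 89.9, 157.0]
ft_force: [0.2, -0.4, -0.8]
finger_gap: 34.5
```

```bash
python3 - <<'E'
from h import *
plan((440,-304,116)); plan((619.5,-304,116))
print(sense()["joint_pos"].round(1))
E
```

```text
t 15.5667 pos [ 437.1 -242.3  115. ] tool axes x [-0.002  0.001 -1.   ] y [-0.105  0.994  0.001] ang 96.06 F [ 0.23 -0.37 -0.83] gap 34.5
delta [-0.001  -0.0617 -0.0036] rot [0. 0. 0.] n 1.481453066056378 0.0
t 15.5667 pos [ 437.1 -242.3  115. ] tool axes x [-0.002  0.001 -1.   ] y [-0.105  0.994  0.001] ang 96.06 F [ 0.23 -0.37 -0.83] gap 34.5
delta [-0.0013 -0.0806  0.1749] rot [0. 0. 0.] n 4.618502312545082 0.0
[ -34.9   -3.   108.4   -0.    74.6 -130.9]
```

drive_tool([
  [200, 0, -0.02, 0, 0, 0, 0],
  [200, 0, -0.037, 0.004, 0, 0, 0],
  [200, 0, -0.051, 0.013, 0, 0, 0],
  [200, 0, -0.06, 0.027, 0, 0, 0],
  [200, 0, -0.065, 0.045, 0, 0, 0],
  [200, 0, -0.069, 0.065, 0, 0, 0],
  [200, 0, -0.073, 0.088, 0, 0, 0],
  [200, 0, -0.077, 0.11, 0, 0, 0],
  [200, 0, -0.08, 0.13, 0, 0, 0],
  [200, 0, -0.081, 0.145, 0, 0, 0],
])

```text
time: 16.4
tool_pos: [591.5, -305.6, 114.5]
tcp_rot: [143.2, 89.9, 149.3]
ft_force: [-0.0, -0.5, -1.6]
finger_gap: 34.2
```

drive_tool([
  [200, 0, 0, 0.011, 0, 0, 0],
  [200, 0, 0, 0.019, 0, 0, 0],
  [200, 0, 0, 0.025, 0, 0, 0],
  [200, 0, 0, 0.028, 0, 0, 0],
  [200, 0, 0, 0.03, 0, 0, 0],
  [200, 0, 0, 0.03, 0, 0, 0],
  [200, 0, 0, 0.03, 0, 0, 0],
  [200, 0, 0, 0.03, 0, 0, 0],
  [200, 0, 0, 0.03, 0, 0, 0],
  [200, 0, 0, 0.03, 0, 0, 0],
])

```text
time: 17.23
tool_pos: [620.8, -302.8, 116.2]
tcp_rot: [-58.3, 90.0, -52.2]
ft_force: [1.1, 0.3, -0.9]
finger_gap: 34.1
```

```bash
python3 - <<'E'
from h import *
plan((619.5,-304,60))
s=snapshot("wrist");cv2.imwrite("pics/w15.png",s["frame"])
t=snapshot("top");crop(t,380,500,170,290,5,"pics/t15.png")
print(proj(s,[[619.5+46*np.cos(a),-304+46*np.sin(a),50] for a in np.radians([0,90,180,270])]))
E
```

```text
t 17.2333 pos [ 620.8 -302.8  116.2] tool axes x [ 0. -0. -1.] y [-0.106  0.994 -0.   ] ang 96.09 F [ 1.1   0.34 -0.86] gap 34.1
delta [ 0.0562 -0.0011 -0.0014] rot [0. 0. 0.] n 1.3493124089697093 0.0
[[310.07904386 318.44997308]
 [387.93488466 262.96274762]
 [325.11362029 184.65206297]
 [245.33217915 248.73177671]]
```

View pics/w15.png

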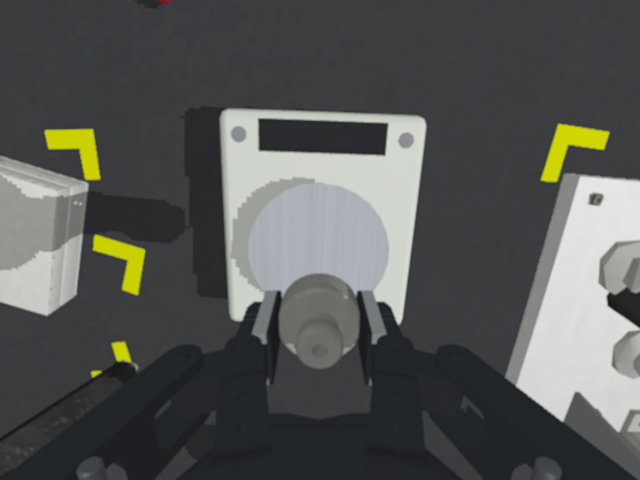

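drive_tool([
  [200, 0.004, 0, 0, 0, 0, 0],
  [200, 0.012, 0, -0.001, 0, 0, 0],
  [200, 0.022, 0, -0.001, 0, 0, 0],
  [200, 0.032, 0, -0.001, 0, 0, 0],
  [200, 0.041, 0, -0.001, 0, 0, 0],
  [200, 0.048, 0, -0.001, 0, 0, 0],
  [200, 0.053, 0, -0.001, 0, 0, 0],
  [200, 0.056, 0, -0.001, 0, 0, 0],
  [200, 0.058, 0, -0.001, 0, 0, 0],
  [200, 0.059, 0, -0.001, 0, 0, 0],
])

```text
time: 18.17
tool_pos: [620.1, -302.8, 57.0]
tcp_rot: [-51.5, 90.0, -45.4]
ft_force: [-0.8, -0.3, -1.3]
finger_gap: 34.2
```

```bash
python3 - <<'E'
from h import *
plan((620,-303,52))
s=snapshot("wrist");cv2.imwrite("pics/w16.png",s["frame"])
print(proj(s,[[620+46*np.cos(a),-303+46*np.sin(a),50] for a in np.radians([0,90,180,270])]))
plan((620,-303,52))
E
```

```text
t 18.1667 pos [ 620.1 -302.8   57. ] tool axes x [ 0. -0. -1.] y [-0.106  0.994 -0.   ] ang 96.1 F [-0.77 -0.31 -1.26] gap 34.2
delta [ 0.005  -0.0002 -0.0002] rot [0. 0. 0.] n 0.12048629814196825 0.0
[[309.03188286 380.31324505]
 [412.48712305 311.55963326]
 [329.4167765  209.68963487]
 [222.38971221 293.41435432]]
t 18.2167 pos [ 620.2 -302.8   57.1] tool axes x [ 0. -0. -1.] y [-0.106  0.994 -0.   ] ang 96.1 F [ 0.26  0.27 -1.39] gap 33.8
delta [ 0.0051 -0.0002 -0.0002] rot [0. 0. 0.] n 0.12207757425915844 0.0
```

View pics/w16.png

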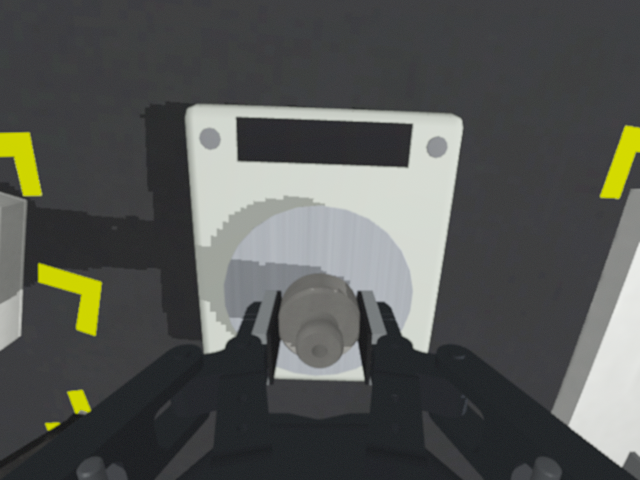

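```bash
python3 - <<'E'
from h import *
s=snapshot("wrist");x,y=620.2,-302.8
print(proj(s,[[x-18,y+2,54.6],[x-18,y+2,70.6],[x,y,88.6],[x,y,50],[620-46,-298,50],[620+46,-307,50]]))
crop(s,200,440,190,390,3,"pics/w17.png")
E
```

```text
[[327.37324337 273.09633542]
 [328.26228775 289.04800961]
 [318.64825138 353.08727233]
 [318.74358381 302.99960723]
 [340.79088743 210.75092496]
 [301.48976348 379.45224744]]
```

View pics/w17.png

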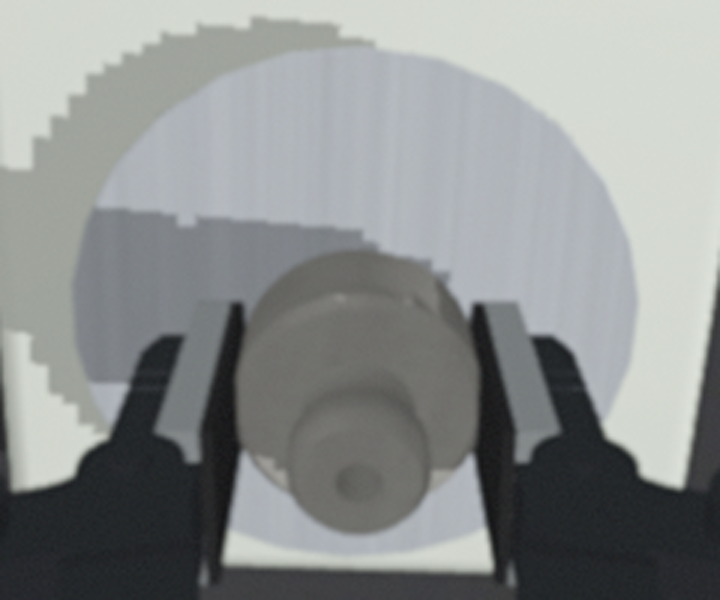

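drive_tool([
  [200, 0.0005, 0, -0.0005, 0, 0, 0],
  [200, 0.001, 0, -0.001, 0, 0, 0],
  [200, 0.0015, 0, -0.0015, 0, 0, 0],
  [200, 0.002, 0, -0.0018, 0, 0, 0],
  [200, 0.0025, 0, -0.0018, 0, 0, 0],
  [200, 0.003, 0, -0.0018, 0, 0, 0],
  [200, 0.0033, 0, -0.0018, 0, 0, 0],
  [200, 0.0036, 0, -0.0018, 0, 0, 0],
  [200, 0.004, 0, -0.0018, 0, 0, 0],
  [200, 0.004, 0, -0.0018, 0, 0, 0],
])

```text
time: 19.1
tool_pos: [618.2, -302.9, 53.0]
tcp_rot: [153.0, 90.0, 159.2]
ft_force: [0.5, 0.8, -1.2]
finger_gap: 33.5
```

drive_tool([
  [200, 0.0002, 0, 0, 0, 0, 0],
  [200, 0.0004, 0, 0, 0, 0, 0],
  [200, 0.0006, 0, 0, 0, 0, 0],
  [200, 0.0008, 0, 0, 0, 0, 0],
  [200, 0.001, 0, 0, 0, 0, 0],
  [200, 0.0012, 0, 0, 0, 0, 0],
  [200, 0.0014, 0, 0, 0, 0, 0],
  [200, 0.0015, 0, 0, 0, 0, 0],
  [200, 0.0015, 0, 0, 0, 0, 0],
  [200, 0.0015, 0, 0, 0, 0, 0],
])

```text
time: 19.93
tool_pos: [618.3, -302.9, 51.7]
tcp_rot: [-28.4, 90.0, -22.3]
ft_force: [-2.0, 0.0, 0.9]
finger_gap: 34.3
```

```bash
python3 - <<'E'
from h import *
for i in range(3):
    plan((618,-303,52)); s=snapshot("scene")
crop(s,340,490,270,400,5,"pics/s18.png")
E
```

```text
t 19.9333 pos [ 618.3 -302.9   51.7] tool axes x [ 0. -0. -1.] y [-0.106  0.994 -0.   ] ang 96.1 F [-2.01  0.04  0.93] gap 34.3
delta [-0.0003 -0.     -0.0003] rot [0. 0. 0.] n 0.009747477546444774 0.0
t 19.9833 pos [ 618.3 -303.    51.7] tool axes x [ 0. -0. -1.] y [-0.106  0.994 -0.   ] ang 96.1 F [-1.23  0.15  1.04] gap 34.2
delta [-0.0003 -0.     -0.0003] rot [0. 0. 0.] n 0.009563673141411145 0.0
t 20.0333 pos [ 618.3 -303.    51.7] tool axes x [ 0. -0. -1.] y [-0.106  0.994 -0.   ] ang 96.1 F [-1.26 -0.34  0.57] gap 33.9
delta [-0.0003 -0.     -0.0003] rot [0. 0. 0.] n 0.01000939514152406 0.0
```

View pics/s18.png

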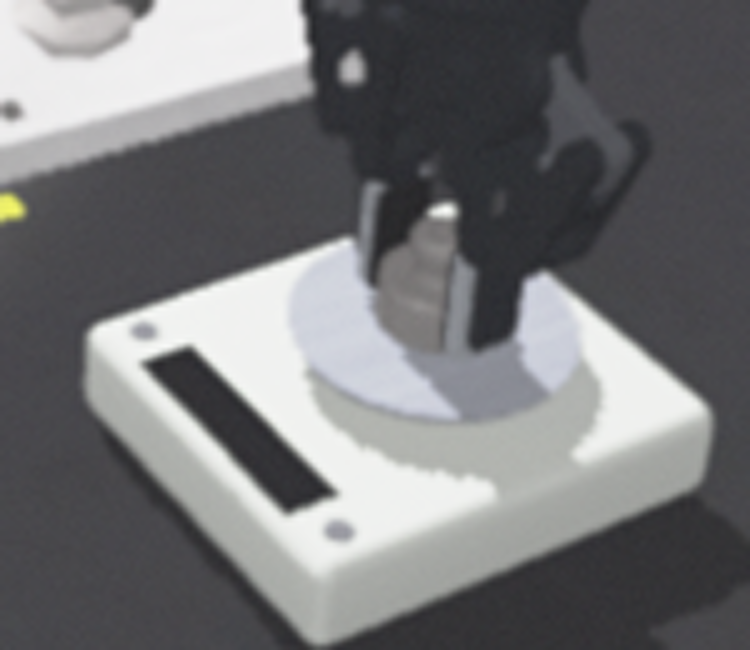

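drive_tool([
  [165, 0, 0, 0, 0, 0, 0],
  [155, 0, 0, 0, 0, 0, 0],
  [150, 0, 0, 0, 0, 0, 0],
  [146, 0, 0, 0, 0, 0, 0],
  [142, 0, 0, 0, 0, 0, 0],
  [136, 0, 0, 0, 0, 0, 0],
  [128, 0, 0, 0, 0, 0, 0],
  [118, 0, 0, 0, 0, 0, 0],
  [108, 0, 0, 0, 0, 0, 0],
  [100, 0, 0, 0, 0, 0, 0],
])

```text
time: 20.92
tool_pos: [618.2, -302.9, 51.6]
tcp_rot: [124.3, 90.0, 130.4]
ft_force: [0.8, -0.0, 0.7]
finger_gap: 51.9
```

```bash
python3 - <<'E'
from h import *
plan((618,-303,52)); s=snapshot("wrist")
crop(s,200,440,190,390,3,"pics/w19.png")
E
```

```text
t 20.9167 pos [ 618.2 -302.9   51.6] tool axes x [-0.  0. -1.] y [-0.106  0.994  0.   ] ang 96.1 F [ 0.77 -0.04  0.75] gap 51.9
delta [-0.0004 -0.0001 -0.0002] rot [0. 0. 0.] n 0.012244874114198794 0.0
```

View pics/w19.png

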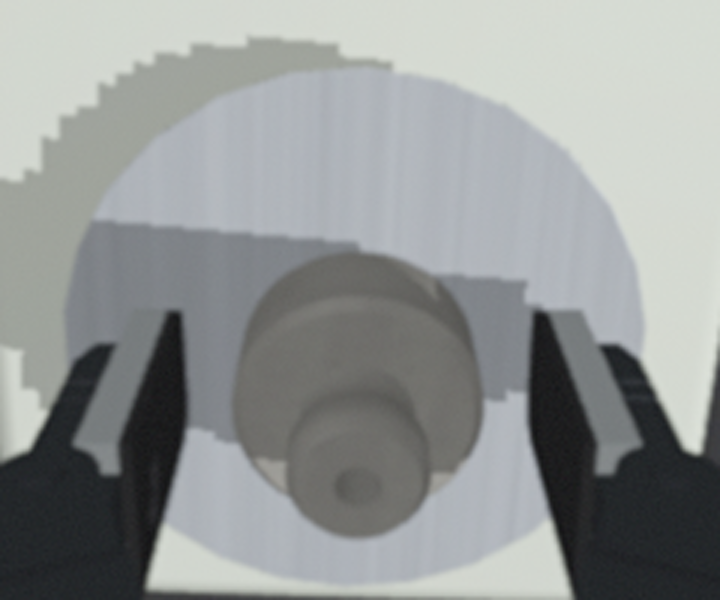

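drive_tool([
  [100, -0.003, 0, 0, 0, 0, 0],
  [100, -0.01, 0, 0, 0, 0, 0],
  [100, -0.022, 0, 0, 0, 0, 0],
  [100, -0.038, 0, 0, 0, 0, 0],
  [100, -0.056, 0, 0, 0, 0, 0],
  [100, -0.075, 0, 0, 0, 0, 0],
  [100, -0.094, 0, 0, 0, 0, 0],
  [100, -0.11, 0, 0, 0, 0, 0],
  [100, -0.122, 0, 0, 0, 0, 0],
  [100, -0.128, 0, 0, 0, 0, 0],
])

```text
time: 21.8
tool_pos: [619.4, -303.6, 183.5]
tcp_rot: [-36.3, 89.7, -30.2]
ft_force: [-0.1, 0.6, 0.7]
finger_gap: 52.0
```

drive_tool([
  [100, 0, 0, -0.01, 0, 0, 0],
  [100, 0, 0, -0.03, 0, 0, 0],
  [100, 0, 0, -0.055, 0, 0, 0],
  [100, 0, 0, -0.08, 0, 0, 0],
  [100, 0, 0, -0.1, 0, 0, 0],
  [100, 0, 0, -0.115, 0, 0, 0],
  [100, 0, 0, -0.125, 0, 0, 0],
  [100, 0, 0, -0.13, 0, 0, 0],
  [100, 0, 0, -0.13, 0, 0, 0],
  [100, 0, 0, -0.13, 0, 0, 0],
])

```text
time: 22.63
tool_pos: [489.4, -316.7, 179.7]
tcp_rot: [-6.3, 90.0, -0.2]
ft_force: [0.9, -0.0, 0.1]
finger_gap: 51.6
```

```bash
python3 - <<'E'
from h import *
plan((618,-303,52)); t=snapshot("top");cv2.imwrite("pics/t20.png",t["frame"])
crop(t,390,490,180,280,6,"pics/t20b.png")
crop(snapshot("scene"),190,490,165,400,2.5,"pics/s20.png")
E
```

```text
t 22.6333 pos [ 489.4 -316.7  179.7] tool axes x [ 0. -0. -1.] y [-0.106  0.994 -0.   ] ang 96.09 F [ 0.85 -0.02  0.14] gap 51.6
delta [ 0.1278 -0.      0.1293] rot [0. 0. 0.] n 4.359166398032774 0.0
```

View pics/t20.png

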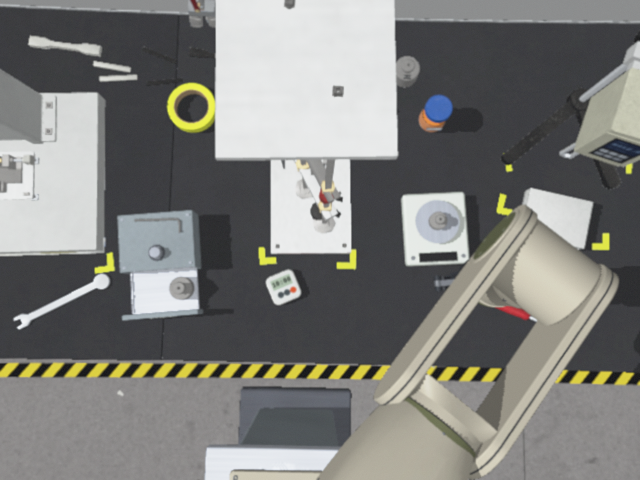

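View pics/t20b.png

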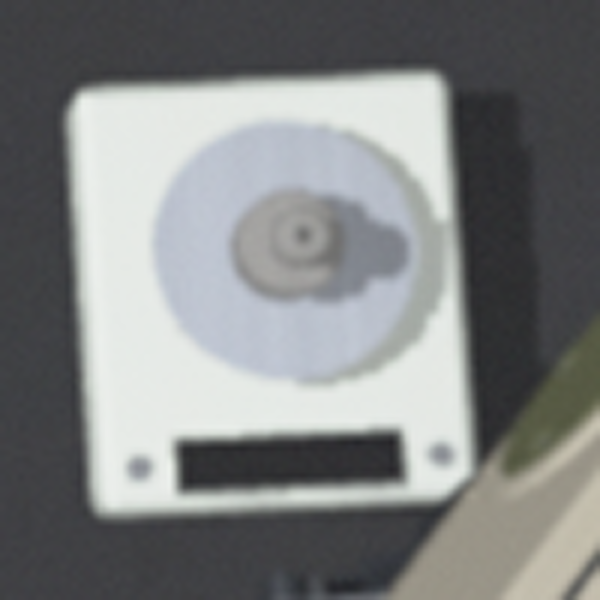

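View pics/s20.png

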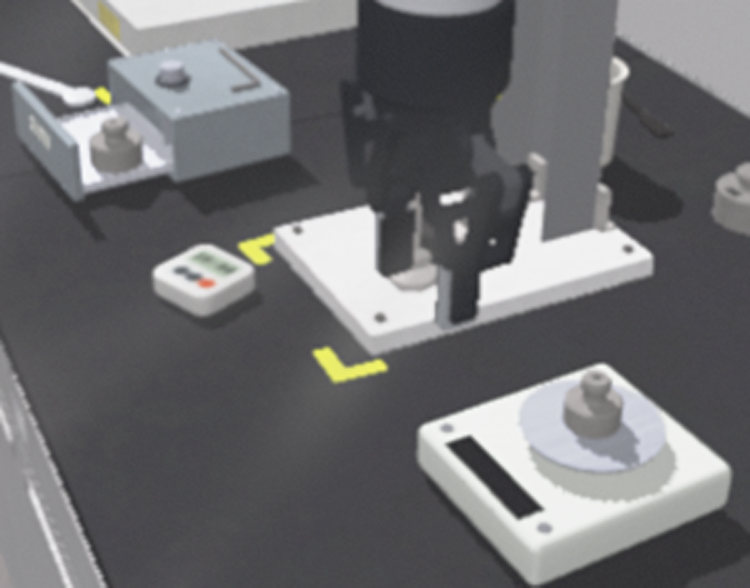

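```bash
python3 - <<'E'
from h import *
s=snapshot("top");t=lambda x,y,z:onz(s,390+x/6-.4,180+y/6-.4,z).round(1)
print(t(302,234,83.4),t(285,245,58),t(285,249,50))
E
```

```text
[ 620.3 -302.    83.4] [ 620.3 -301.8   58. ] [ 620.1 -303.5   50. ]
```

Weight is within about 2 mm of the pan centre, upright; everything else is in place.

```bash
python3 - <<'E'
from bench import hand_in
print(hand_in())
E
```

```text
the job is handed in; nothing more can be done
None
```

The job is done and handed in at about 23 s of the 56 s. The small weight stands upright near the middle of the balance pan.

**What I did**
- **Button:** I felt for it with shut fingers. It met the fingers about 11 mm above the collar, and the catch let go at a measured 6.3 N. That is the reading at the end of the press; I had no continuous force record.
- **Drawer:** I lifted straight up, and the drawer sprang fully open untouched.
- **Weight:** I gripped the small weight low at 30 N and carried it past in front of the tower. I set it on the pan with about 2 N of contact, then opened the fingers slowly and backed away.

**Last checks**
- The top view puts the weight within about 2 mm of the pan centre.
- The large weight is still in the open drawer, and the hex key and timer have not visibly moved.
- The robot was clear of everything when I handed in.

**Disagreements**
- The camera views differed by a few millimetres: about 2–3 mm in x for the wrist view, and about 6 mm in y for the scene view at the box. I put the weight down about 2 mm nearer the robot than the top view's pan centre, following the wrist view. The final top view read it almost exactly on centre in x.
- The fingers read 34 mm across the nominal 36 mm weight, and the wrist showed about 5 N upward while they closed. The weight then lifted cleanly and stayed still in the grip.

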